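# Gauge the splined hubs and load the good one on the drill jig

## Task

One of the two splined hubs has an undersize bore: try them on the gauge pin, where the good one slides right down to the foot and the other stops at the top, and stand the undersize one flat in the rework tray without trying it on the jig. Load the good hub, once it has been right down the gauge pin, on the drill jig: turn it until its splines mesh with the arbor, slide it home onto the rest buttons against the ejector spring, and keep pressing - your program finishes still gripping the hub and holding it down fully home, so that I can swing the clamps over. Leave everything else on the bench where it is.

Things in the scene. Friction and masses are not known exactly. Their poses are not given: they have to be found in the camera images.
- hub_a: one of two look-alike aluminium hubs, about 0.2 kg: flange 72 across, 8 thick; above it a round boss 40 across (grip here), 40 mm high in all. Through bore with six spline teeth, 31 at the grooves; across the tooth tips 23 in the good hub, 18 in the undersize one; names do not say which. Origin: centre of the underside, z up the bore. Groove middles at 0, 60, 120.. degrees from its x axis
- hub_b: one of two look-alike aluminium hubs, about 0.2 kg: flange 72 across, 8 thick; above it a round boss 40 across (grip here), 40 mm high in all. Through bore with six spline teeth, 31 at the grooves; across the tooth tips 23 in the good hub, 18 in the undersize one; names do not say which. Origin: centre of the underside, z up the bore. Groove middles at 0, 60, 120.. degrees from its x axis
- gauge: plug gauge, fixed: round steel foot 80 mm across, 18 high, with an upright round pin 20 mm thick, its top 62 mm above the bench, the last 4 mm tapering to 14. Origin: centre of the foot's underside, on the pin's axis. A good hub comes to rest with its underside on the foot; the undersize one stops with its underside about 59 mm above the bench
- gauge_seat (a point): point on the gauge pin's axis at the top of its foot, 18 mm above the bench: where the underside of a good hub comes to rest
- jig: drill jig, fixed: steel plate 110 x 110 mm on four feet, top 28 mm above the bench, an upright splined arbor in the middle, around it a round spring ejector plate and three rest buttons; two clamp straps, up to 49 mm high, turned back along its sides at y = +-48 mm. Origin: centre of the underside on the arbor's axis, z up; splines at 0, 60, 120.. degrees from its x axis
- arbor_tip (a point): top of the jig's arbor, 90 mm above the bench. Round core 20 mm thick, tapering to 12 in its last 8 mm; six straight splines 28 mm across, 5 wide, from the plate up to 67 mm above the bench (last 3 mm eased to 26 across). The hub passes the round nose at any turn, then goes on only with its grooves over the splines, to about 5 degrees
- jig_seat (a point): point on the arbor's axis level with the tops of the rest buttons, 34 mm above the bench: where the underside of the hub is when home, with the ejector pushed down 8 mm
- ejector (a joint): how far the jig's ejector plate (49 mm across) is pushed down, m: 0 = up, its top 42 mm above the bench; 0.008 = hub home on the rest buttons. Its spring gives 4.8 N at 0 and 9.6 N at 0.008, more than the hub weighs, so the hub stays home only while pressed
- tray: rework tray, fixed: open grey sheet-steel tray, 125 x 125 mm outside, walls 3 thick and 22 high, floor 3 thick, empty. Origin: centre of its underside
- spacer: square aluminium spacer block 40 x 40 x 20 mm; loose, to be left where it is
- tap_wrench: steel tap wrench about 200 mm long, 16 high, lying flat; loose, to be left where it is
- handwheel: black cast handwheel, 126 across, lying flat, its crank grip standing up to 49 mm; loose, to be left where it is
- bit_tin: open drill-bit tin 50 x 115, its lid folded up to about 77 mm; loose, to be left where it is
- brush: chip brush 200 mm long, lying flat; loose, to be left where it is
- oil_bottle: white oil bottle 48 across, 120 mm high, standing; loose, to be left where it is
Not all that is in view belongs to the job. Leave any blue or green look-alike of the hub_b alone.

How it is judged:
By the outcome, as a careful person would: the job done as asked, in the order asked, and still so for the second after the job is handed in, while the arm keeps its last pose, push and grip.
It also fails if it takes over 69 s, if anything falls off the work surface, if the arm or the gripper's body presses on something with over 40 N, if the wrist force passes 120 N, or if a joint passes its speed limit or range.

## Robot

A 6-joint arm with a two-finger parallel gripper is mounted at the origin on the work surface. World frame = base frame: x ahead of the robot, y to its left, z up, the work surface at z = 0. Lengths are in m, angles in rad, forces in N, time in s.
With the tool pointing down it reaches from about 0.375 to 0.9 m from the base axis. Payload 3.1 kg.
Tool frame: the origin (TCP) lies midway between the tips of the shut fingers; the grasp point (between the pads) lies 19 mm behind it (manip.grip_depth is the distance from the TCP to the grasp point, in m); z points along the fingers, y is the line along which they close (so a half turn about z gives the same grasp; the last joint's range is limited). The gripper opens to 85 mm and grips with 20 to 120 N. Pads are 22 mm wide; open, the fingers measure 114 mm over their backs; the gripper's body (76 mm by 85 mm) begins 54 mm behind the grasp point. The pads swing forward as they close: fully open they stand 13 mm farther back than shut.
Start: joints at [1.087, 0.527, 1.433, -0, 1.181, -0.178], TCP at [0.188, 0.596, 0.231] pointing down, gripper open.
Joint ranges: [-3.08, 3.08], [-0.75, 2.2], [0.22, 2.44], [-1.43, 4.57], [0, 2.65], [-2.85, 2.85]. Speed limits (rad/s): [2.79, 2.79, 3.14, 3.14, 3.14, 3.14].

## Interface

Orientations are given as a unit quaternion [x, y, z, w].
In Python, from station import telemetry, snapshot, manip gives the robot as it stands. The module is installed in compiled form; this text tells all that it offers.
- The arm moves only by the shell command python3 -m crank 'ROWS' [OPENING] [FORCE]. ROWS is text: rows parted by semicolons, each of 6 numbers parted by spaces: the shift along the tool's x, y, z as a fraction of full scale, then the turn, a rotation vector about the tool's x, y, z as a fraction of full scale. A call has exactly 5 rows; each row shifts and turns the commanded pose from where the row before left it, along the tool's axes as they then stand; what a row does not reach is not made up. Full scale, the value 1, is 4 cm for a shift and 90 degrees for a turn. A row lasts 1/10 s, in which the tool goes at most 50 mm and 8.59 degrees, less where a joint would pass 70% of its speed; a pose out of reach is approached as far as the arm can. A call with a number of a shift or a turn outside -1 to 1 is refused whole. A call with a gripper value outside its range is refused whole. OPENING is the opening, from -1 (shut) to 1 (fully open), set as the call begins (- or left out, the last holds). The fingers move at their own pace and stop on an object; FORCE is the grip in N (left out, the last holds). Time passes only in rows, so rows that do not move let the fingers close, or fill a call up. It gives the time, the measured TCP pose, the force, the opening and the grip force at its end, in the units of the state.
- telemetry.sense(): the state, without advancing time (a new reading comes with each control period).
- snapshot(name): name is "scene" or "top" or "wrist"; returns a dict with "image" (480x640x3 uint8, red, green, blue), "depth" (480x640 float32, m along the optical axis (not along the pixel's ray), 0 where there is no reading), "camera_matrix" (3x3 intrinsics, pixels), "rvec" (rotation vector, rad) and "tvec" (3), from world to camera coordinates, as OpenCV has them. Camera axes: x right, y down, z forward; pixel columns grow to the right and rows downward; lengths in m; the calibration is good to about 2 mm. A picture is of the moment at which its call begins.
- manip.sign_off(): hands the job in; it is judged then, once.
The state is a dict: "t": time; "q": joint angles; "qd": joint speeds; "tau": joint torques, N m; "tcp_pos": TCP position; "tool_rot": TCP orientation; "force": force on the tool from outside, world axes, zero at the start; "ft_torque": the same for the moment, N m; "finger_gap": opening from 0.0 (shut) to 1.0 (fully open); "gripper_force": force on a finger pad.
Only numpy, scipy, OpenCV 4.12 (cv2) and the standard library are available. Lean on these libraries where they do the work, as an engineer would, in place of code of your own. Each camera call takes 0.05 s, during which the arm holds its last target. There are 200 camera calls.

## Working session

There is one attempt and no reset: what is moved stays moved. The work goes in short steps, Python scripts to look and compute and a shell command to move; the robot and the scene stay as the last step left them, time stands still between calls to the robot, and variables do not carry over. Pictures are saved under pics/ and viewed, at most 10 in all, crops included, and the job is handed in when it is done.

```bash
mkdir -p pics && cat > h.py <<'E'
import numpy as np, cv2
from station import telemetry, snapshot, manip
from scipy.spatial.transform import Rotation as R
def snap(n,f=None):
    s=snapshot(n)
    if f: cv2.imwrite('pics/'+f,cv2.cvtColor(s['image'],cv2.COLOR_RGB2BGR))
    return s
def cam(s):
    M=cv2.Rodrigues(np.array(s['rvec'],float))[0]; return np.array(s['camera_matrix']),M,np.array(s['tvec'],float).ravel()
def ray(s,uv,z):
    K,M,t=cam(s); d=M.T@np.linalg.inv(K)@np.array([uv[0],uv[1],1.]); c=-M.T@t
    return c+d*(z-c[2])/d[2]
def cloud(s):
    K,M,t=cam(s); D=s['depth']; v,u=np.mgrid[:480,:640]
    P=np.stack([(u-K[0,2])/K[0,0]*D,(v-K[1,2])/K[1,1]*D,D],-1)
    W=(P-t)@M; W[D==0]=np.nan; return W
def st():
    s=telemetry.sense(); r=R.from_quat(s['tool_rot']).as_matrix()
    print('t',s['t'],'tcp',np.round(s['tcp_pos'],4),'x',np.round(r[:,0],3),'y',np.round(r[:,1],3),'z',np.round(r[:,2],3),'F',np.round(s['force'],1),'gap',s['finger_gap'],s['gripper_force'],'q',np.round(s['q'],2)); return s
E
python3 - <<'E'
from h import *
st()
for n in ['scene','top','wrist']:
    s=snap(n,n+'0.png'); K,M,t=cam(s); print(n,K[0,0],np.round(-M.T@t,3),np.round(M[2],2))
    np.save(n+'0.npy',s,allow_pickle=True)
E
```

```text
t 0.0 tcp [0.1872 0.5955 0.2303] x [-0.954  0.3    0.   ] y [ 0.3    0.954 -0.002] z [-0.001 -0.002 -1.   ] F [0.7 1.3 0.7] gap 0.998337754008465 0.0 q [ 1.09  0.53  1.43 -0.    1.18 -0.18]
scene 478.84848185171865 [ 0.911 -0.716  0.724] [-0.34  0.68 -0.65]
top 494.41502837865517 [ 0.471 -0.029  1.366] [ 0.06 -0.02 -1.  ]
wrist 332.4650147915517 [0.11  0.621 0.373] [ 0.3  -0.1  -0.95]
```

View pics/top0.png

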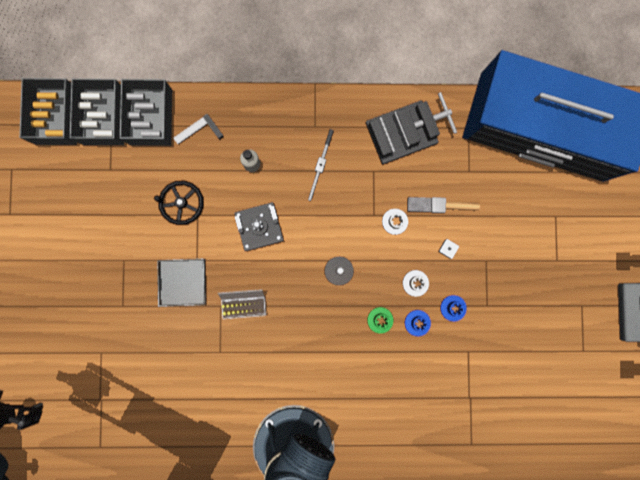

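View pics/scene0.png

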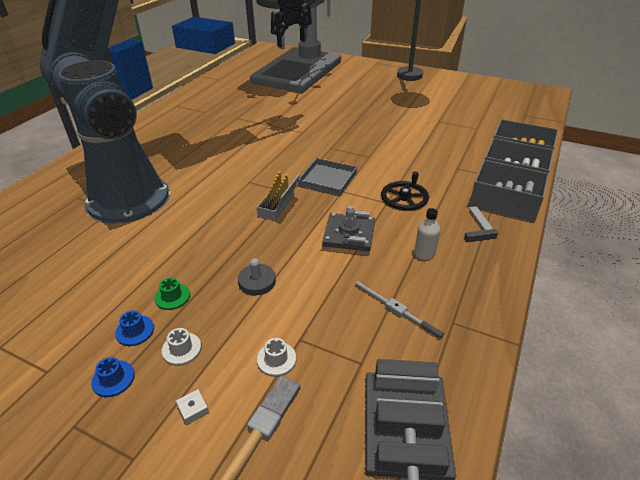

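The top view shows white hubs at (396,221) and (416,284). The look-alikes to leave alone are blue at (418,323) and (454,309), and green at (380,321). The white square at (450,248) is the spacer. Gauge (340,271), jig (259,227), tray (182,283). The two white hubs fit the description; next I measure and crop.

```bash
python3 - <<'E'
from h import *
s=np.load('top0.npy',allow_pickle=True).item(); W=cloud(s); I=s['image']; H=cv2.cvtColor(I,cv2.COLOR_RGB2HSV)
def patch(c,r,zlo,zhi):
    v,u=np.mgrid[:480,:640]; return ((u-c[0])**2+(v-c[1])**2<r*r)&(W[...,2]>zlo)&(W[...,2]<zhi)
for n,c,r,zl,zh,zp in [('h1',(396,221),20,.028,.05,.04),('h2',(416,284),20,.028,.05,.04),('h1fl',(396,221),18,.004,.016,.008),('h2fl',(416,284),18,.004,.016,.008),('gaugefoot',(340,271),20,.012,.024,.018),('gaugepin',(340,271),16,.045,.07,.062),('jig',(259,227),34,.02,.035,.028),('arbor',(259,227),15,.06,.1,.08),('tray',(182,283),34,.012,.03,.022)]:
    m=patch(c,r,zl,zh); p=W[m]
    if len(p)<3: print(n,'few',len(p)); continue
    yx=np.argwhere(m)[:,::-1].astype(np.float32)
    (cc,rr)=cv2.minEnclosingCircle(yx); rect=cv2.minAreaRect(p[:,:2].astype(np.float32)*1000)
    print(n,len(p),'z',np.round(np.median(p[:,2]),4),'mean',np.round(p[:,:2].mean(0),4),'circ',np.round(ray(s,cc,zp)[:2],4),'rect',np.round(rect[0],1),np.round(rect[1],1),round(rect[2],1))
# white hub flange by colour
m=((H[...,1]<40)&(H[...,2]>150)).astype(np.uint8)
for c in cv2.findContours(m,cv2.RETR_EXTERNAL,2)[0]:
    a=cv2.contourArea(c)
    if 200<a<900:
        e=cv2.minEnclosingCircle(c); print('white',a,e,np.round(ray(s,e[0],.008)[:2],4))
crop=cv2.resize(I[195:305,370:440],None,fx=5.4,fy=5.4,interpolation=cv2.INTER_CUBIC)
j=cv2.resize(I[190:265,225:295],None,fx=5.4,fy=5.4,interpolation=cv2.INTER_CUBIC); j=cv2.copyMakeBorder(j,0,crop.shape[0]-j.shape[0],0,0,0)
cv2.imwrite('pics/crop1.png',cv2.cvtColor(np.hstack([crop,j]),cv2.COLOR_RGB2BGR))
E
```

```text
h1 103 z 0.0391 mean [ 0.6056 -0.2793] circ [ 0.6056 -0.2785] rect [ 605.9 -279.4] [38.6 38.1] 20.3
h2 123 z 0.0397 mean [ 0.436  -0.3347] circ [ 0.4365 -0.3341] rect [ 436.3 -334.8] [35.2 39.5] 1.4
h1fl 371 z 0.0081 mean [ 0.6057 -0.2788] circ [ 0.6083 -0.2833] rect [ 606.5 -284. ] [96.5 88.6] 82.2
h2fl 393 z 0.0081 mean [ 0.4344 -0.3323] circ [ 0.4336 -0.3365] rect [ 434.7 -337.8] [90.9 94.3] 82.5
gaugefoot 597 z 0.0184 mean [ 0.47   -0.1229] circ [ 0.47   -0.1229] rect [ 469.9 -122.9] [76.3 79.1] 0.3
gaugepin 44 z 0.0619 mean [ 0.4701 -0.1226] circ [ 0.4705 -0.1223] rect [ 469.9 -122.7] [18.7 15.8] 89.9
jig 1219 z 0.0284 mean [0.5866 0.0944] circ [0.5891 0.0953] rect [590.2  95.5] [110.9 110.4] 15.4
arbor 69 z 0.0845 mean [0.5892 0.0942] circ [0.5887 0.0937] rect [590.6  95. ] [24.  26.2] 38.9
tray 299 z 0.021 mean [0.4391 0.305 ] circ [0.439  0.3025] rect [438.9 304.2] [124.8 127.4] 1.9
white 498.5 ((415.39569091796875, 282.89263916015625), 13.113446235656738) [ 0.4371 -0.3352]
white 482.5 ((394.6941833496094, 221.2281494140625), 12.9079008102417) [ 0.6074 -0.2797]
white 228.0 ((190.0, 130.5), 18.117769241333008) [0.8589 0.2878]
white 387.5 ((148.5, 118.0), 23.307823181152344) [0.8933 0.4027]
```

View pics/crop1.png

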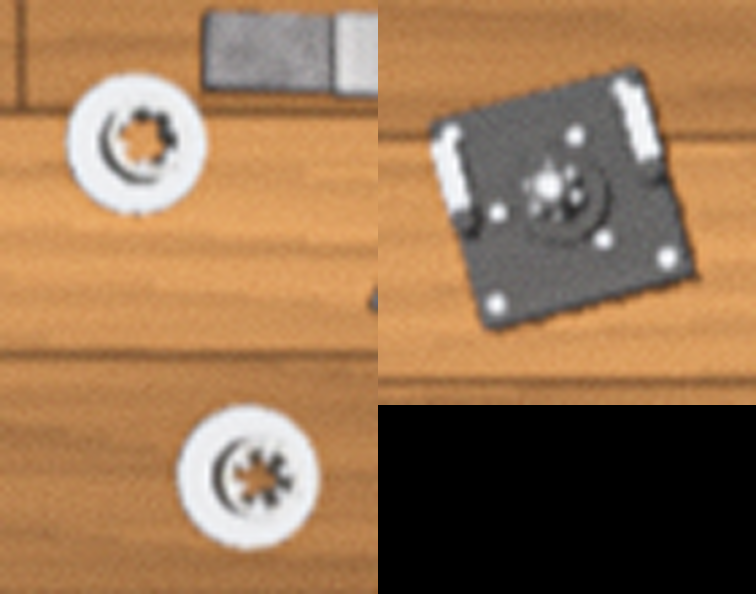

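The crop shows h1 (396,221) with a wide bore and short teeth, so it is probably the good one. h2 (416,284) has long teeth and a narrow bore, so it is probably undersize. The jig is at about (0.590, 0.095) with yaw about +15.4°. I'll move above h2 first.

```bash
A='' ; python3 -m crank '-.95 -.74 0 0 0 0;-.95 -.74 0 0 0 0;-.95 -.74 0 0 0 0;-.95 -.74 0 0 0 0;-.95 -.74 0 0 0 0' 0.5 40
python3 -m crank '-.95 -.74 0 0 0 0;-.95 -.74 0 0 0 0;-.95 -.74 0 0 0 0;-.95 -.74 0 0 0 0;-.95 -.74 0 0 0 0'
python3 -m crank '-.26 -1 0 0 0 0;-.26 -1 0 0 0 0;-.26 -1 0 0 0 0;-.26 -1 0 0 0 0;-.26 -1 0 0 0 0'
python3 -m crank '-.26 -1 .2 0 0 0;-.26 -1 .2 0 0 0;-.26 -1 .2 0 0 0;-.26 -1 .2 0 0 0;-.26 -1 .2 0 0 0'
python3 -m crank '-.26 -1 .2 0 0 0;-.26 -1 .2 0 0 0;-.26 -1 .2 0 0 0;0 0 0 0 0 0;0 0 0 0 0 0'
python3 - <<'E'
from h import *
st(); s=snap('wrist','w1.png'); np.save('w1.npy',s,allow_pickle=True)
E
```

```text
t: 0.65
tcp_pos: [0.3249, 0.3963, 0.2312]
tool_rot: [0.151, 0.988, -0.0, -0.0]
force: [0.3, 0.5, -0.1]
finger_gap: 0.755
gripper_force: 0.0
t: 1.15
tcp_pos: [0.4619, 0.198, 0.2313]
tool_rot: [0.152, 0.988, 0.0, -0.0]
force: [0.1, -0.2, 0.2]
finger_gap: 0.752
gripper_force: 0.0
t: 1.65
tcp_pos: [0.4503, -0.0082, 0.2313]
tool_rot: [0.152, 0.988, 0.0, -0.0]
force: [1.4, 0.5, 0.3]
finger_gap: 0.751
gripper_force: 0.0
t: 2.15
tcp_pos: [0.4399, -0.2147, 0.1909]
tool_rot: [0.152, 0.988, 0.0, -0.0]
force: [0.4, 0.5, 0.1]
finger_gap: 0.749
gripper_force: 0.0
t: 2.65
tcp_pos: [0.4335, -0.3372, 0.1666]
tool_rot: [0.153, 0.988, 0.001, -0.001]
force: [-0.4, 1.2, -0.5]
finger_gap: 0.751
gripper_force: 0.0
t 2.65 tcp [ 0.4335 -0.3372  0.1666] x [-0.953  0.302  0.001] y [0.302 0.953 0.001] z [-0.001  0.002 -1.   ] F [-0.4  1.2 -0.5] gap 0.7507642049999791 0.0 q [-0.86  0.51  1.69  0.    0.94 -2.13]
```

View pics/w1.png

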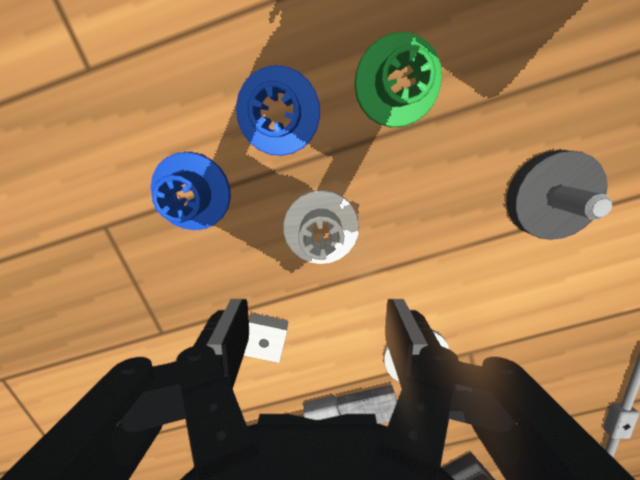

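The wrist view shows h2 at (322,233), the gauge pin top at (598,206), and the two blue hubs and the green one above. Now I refine h2 and the pin from this view.

```bash
cat >> h.py <<'E'
def circ(P):
    A=np.c_[2*P,np.ones(len(P))]; x=np.linalg.lstsq(A,(P**2).sum(1),rcond=None)[0]; return x[:2],np.sqrt(x[2]+x[:2]@x[:2])
def disc(s,c,R0,zlo,zhi,zp):
    "outer circle of surface points in height band near world c, rays cast on plane zp"
    W=cloud(s); m=((np.hypot(W[...,0]-c[0],W[...,1]-c[1])<R0)&(W[...,2]>zlo)&(W[...,2]<zhi)).astype(np.uint8)
    cs=cv2.findContours(m,cv2.RETR_EXTERNAL,cv2.CHAIN_APPROX_NONE)[0]; k=cv2.convexHull(max(cs,key=cv2.contourArea))[:,0]
    P=np.array([ray(s,p,zp)[:2] for p in k]); return circ(P)+(m.sum(),np.median(W[m>0][:,2]))
E
python3 - <<'E'
from h import *
s=np.load('w1.npy',allow_pickle=True).item(); t=np.load('top0.npy',allow_pickle=True).item()
for S,n in ((s,'wrist'),(t,'top')):
    for c,a in (((.436,-.3345),(.030,.033,.047,.04)),((.436,-.3345),(.045,.004,.014,.008)),((.4705,-.1225),(.016,.056,.068,.062)),((.4705,-.1225),(.05,.014,.022,.018)),((.606,-.279),(.03,.033,.047,.04))):
        try: print(n,c,disc(S,c,*a))
        except Exception as e: print(n,c,'none')
E
```

```text
wrist (0.436, -0.3345) (array([ 0.43818956, -0.33424886]), np.float64(0.019961580624206), np.uint64(1024), np.float64(0.03959085546041475))
wrist (0.436, -0.3345) (array([ 0.43853974, -0.3343723 ]), np.float64(0.03552608123237782), np.uint64(2546), np.float64(0.007935953306088027))
wrist (0.4705, -0.1225) (array([ 0.47150011, -0.12604611]), np.float64(0.010426293459778807), np.uint64(579), np.float64(0.061063621484897725))
wrist (0.4705, -0.1225) (array([ 0.47242024, -0.12395878]), np.float64(0.03996582399151246), np.uint64(5239), np.float64(0.017984900795705028))
wrist (0.606, -0.279) none
top (0.436, -0.3345) (array([ 0.43603066, -0.33456484]), np.float64(0.0196975034252559), np.uint64(102), np.float64(0.0401686155567187))
top (0.436, -0.3345) (array([ 0.43433416, -0.33489816]), np.float64(0.038368239734773636), np.uint64(365), np.float64(0.00823452408530184))
top (0.4705, -0.1225) (array([ 0.46967544, -0.12226052]), np.float64(0.009048866806314886), np.uint64(39), np.float64(0.06271015621899458))
top (0.4705, -0.1225) (array([ 0.47008721, -0.12306621]), np.float64(0.039370580635350344), np.uint64(531), np.float64(0.018288975690632443))
top (0.606, -0.279) (array([ 0.60616239, -0.27919215]), np.float64(0.01971172666180655), np.uint64(88), np.float64(0.03966286429208506))
```

```bash
python3 -m crank '-.03 .05 .9 0 0 0;-.03 .04 .9 0 0 0;0 0 .9 0 0 0;0 0 .8 0 0 0;0 0 .35 0 0 0' 
python3 -m crank '0 0 0 0 0 0;0 0 0 0 0 0;0 0 0 0 0 0;0 0 0 0 0 0;0 0 0 0 0 0' -1 50
python3 -c "
from h import *
st()"
```

```text
t: 3.2
tcp_pos: [0.4365, -0.331, 0.0113]
tool_rot: [0.151, 0.989, 0.002, -0.002]
force: [-1.2, 0.3, 0.8]
finger_gap: 0.749
gripper_force: 0.0
t: 3.7
tcp_pos: [0.4378, -0.3346, 0.0143]
tool_rot: [0.152, 0.988, -0.001, 0.001]
force: [-0.1, 0.7, -2.1]
finger_gap: 0.449
gripper_force: 50.3
t 3.7 tcp [ 0.4378 -0.3346  0.0143] x [-0.954  0.3   -0.002] y [ 0.3    0.954 -0.001] z [ 0.001 -0.001 -1.   ] F [-0.1  0.7 -2.1] gap 0.44894759899378456 50.32400585711002 q [-0.86  0.77  1.76 -0.    0.61 -2.12]
```

```bash
python3 -m crank '0 0 -.8 0 0 0;0 0 -.8 0 0 0;.1 .2 -.67 0 0 0;.2 .9 0 0 0 0;.2 .9 0 0 0 0' 
python3 -m crank '.14 .9 0 0 0 0;.14 .6 0 0 0 0;0 0 0 0 0 0;0 0 0 0 0 0;0 0 0 0 0 0' 
python3 - <<'E'
from h import *
st(); s=snap('wrist','w2.png'); np.save('w2.npy',s,allow_pickle=True)
E
```

```text
t: 4.2
tcp_pos: [0.4431, -0.2524, 0.1058]
tool_rot: [0.153, 0.988, -0.001, 0.002]
force: [0.7, 0.4, -2.7]
finger_gap: 0.451
gripper_force: 51.2
t: 4.7
tcp_pos: [0.4503, -0.1924, 0.1045]
tool_rot: [0.152, 0.988, -0.001, 0.001]
force: [0.8, -0.2, -2.5]
finger_gap: 0.452
gripper_force: 51.2
t 4.7 tcp [ 0.4503 -0.1924  0.1045] x [-0.954  0.301 -0.002] y [ 0.301  0.954 -0.001] z [ 0.001 -0.001 -1.   ] F [ 0.8 -0.2 -2.5] gap 0.45187109461643493 51.24078892171383 q [-0.63  0.56  1.88 -0.    0.7  -1.9 ]
```

View pics/w2.png

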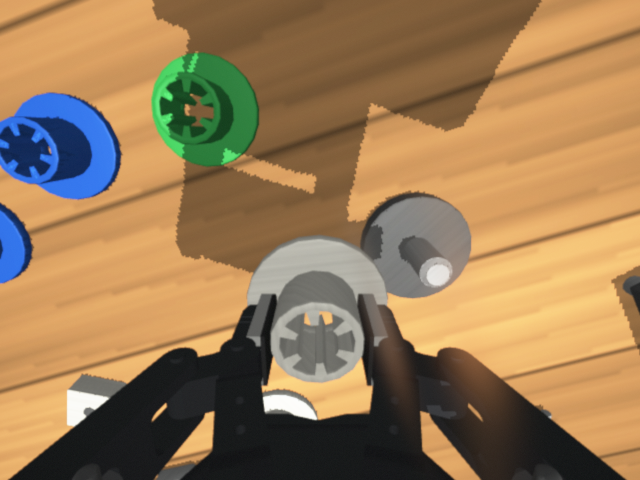

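The hub is held with its bore visible at (318,340), and the pin top shows at (438,271). I'll measure the hub axis relative to the pin axis in this one image.

```bash
cat >> h.py <<'E'
def held(s,uz,c,col=None):
    "boss-top circle centre of held hub with underside uz, near c"
    return disc(s,c,.026,uz+.034,uz+.046,uz+.04)
E
python3 - <<'E'
from h import *
s=np.load('w2.npy',allow_pickle=True).item(); uz=.1045-.0143; tcp=np.array([.4503,-.1924])
W=cloud(s); 
print('boss z',np.nanmedian(W[330:350,275:282,2]), W[358:376,300:340,2].mean(), 'flange z',np.nanmedian(W[250:262,300:335,2]))
h=held(s,uz,tcp); print(h)
f=disc(s,(.472,-.124),.05,.014,.022,.018); p=disc(s,(.4715,-.125),.014,.058,.068,.062); print(f,p)
# lower front arc of boss top circle only from bottom rim pixels
m=((np.hypot(W[...,0]-tcp[0],W[...,1]-tcp[1])<.026)&(abs(W[...,2]-uz-.04)<.006))
I=s['image'].copy(); I[m]=[255,0,0]; cv2.imwrite('pics/m2.png',cv2.cvtColor(I[260:400,220:480],cv2.COLOR_RGB2BGR))
E
```

```text
boss z 0.13010182085614116 nan flange z 0.09829228237972996
(array([ 0.44958211, -0.19209726]), np.float64(0.023505966972459557), np.uint64(5240), np.float64(0.1298816149189772))
(array([ 0.47243015, -0.12279214]), np.float64(0.03968966265395918), np.uint64(6905), np.float64(0.01797043645335932)) (array([ 0.47115861, -0.12326092]), np.float64(0.009688625926557946), np.uint64(717), np.float64(0.06141901296013963))
```

```bash
cat >> h.py <<'E'
def held(s,uz,c):
    W=cloud(s); H=cv2.cvtColor(s['image'],cv2.COLOR_RGB2HSV)
    m=((np.hypot(W[...,0]-c[0],W[...,1]-c[1])<.024)&(abs(W[...,2]-uz-.04)<.004)&(H[...,2]>105)&(H[...,1]<60)).astype(np.uint8)
    m=cv2.morphologyEx(m,cv2.MORPH_OPEN,np.ones((3,3),np.uint8))
    cs=cv2.findContours(m,cv2.RETR_EXTERNAL,cv2.CHAIN_APPROX_NONE)[0]; k=cv2.convexHull(np.vstack(cs))[:,0]
    P=np.array([ray(s,p,uz+.04)[:2] for p in k])
    for _ in range(3):
        o,r=circ(P); e=abs(np.hypot(*(P-o).T)-r); P=P[e<=max(np.quantile(e,.85),.0004)]
    return o,r,e.max()
def teeth(s,uz,o):
    "groove angle mod 60 and polar darkness of bore at top plane"
    K,M,t=cam(s); G=cv2.cvtColor(s['image'],cv2.COLOR_RGB2GRAY).astype(np.float32)
    W=cloud(s)[...,2].astype(np.float32); a=np.radians(np.arange(0,360,2)); out=[]
    for rr in np.arange(.0120,.0148,.0005):
        X=np.c_[o[0]+rr*np.cos(a),o[1]+rr*np.sin(a),np.full(len(a),uz+.04)]
        uv=cv2.projectPoints(X,np.array(s['rvec'],float),np.array(s['tvec'],float),K,None)[0][:,0].astype(np.float32)
        z=cv2.remap(W,uv[:,0:1],uv[:,1:2],cv2.INTER_NEAREST).ravel(); out.append(np.where(np.isnan(z)|(z<uz+.035),1.,0))
    f=np.mean(out,0); c=(f*np.exp(6j*a)).sum(); return np.degrees(np.angle(c))/6, abs(c)/f.sum(), f
E
python3 - <<'E'
from h import *
s=np.load('w2.npy',allow_pickle=True).item(); uz=.1045-.0143; tcp=np.array([.4503,-.1924])
o,r,e=held(s,uz,tcp); print(o,r,e, teeth(s,uz,o)[:2])
E
```

```text
[ 0.45110748 -0.19189375] 0.020217762259934293 0.00032631930333688886 (np.float64(18.968298566159124), np.float64(0.582211706252915))
```

```bash
python3 -m crank '.02 .9 0 0 0 0;0 .9 0 0 0 0;0 0 0 0 0 0;0 0 .35 0 0 0;0 0 .2 0 0 0' 
python3 -m crank '0 0 .08 0 0 0;0 0 .08 0 0 0;0 0 .08 0 0 0;0 0 .05 0 0 0;0 0 0 0 0 0' 
python3 - <<'E'
from h import *
st(); s=snap('wrist','w3.png'); np.save('w3.npy',s,allow_pickle=True)
E
```

```text
t: 5.25
tcp_pos: [0.4708, -0.1233, 0.0817]
tool_rot: [0.152, 0.988, -0.0, 0.0]
force: [0.7, 0.6, -2.3]
finger_gap: 0.447
gripper_force: 51.4
t: 5.75
tcp_pos: [0.4713, -0.1226, 0.0718]
tool_rot: [0.152, 0.988, -0.0, 0.001]
force: [-1.5, 1.2, 8.6]
finger_gap: 0.444
gripper_force: 52.5
t 5.75 tcp [ 0.4713 -0.1226  0.0718] x [-0.954  0.301 -0.002] y [ 0.301  0.954 -0.   ] z [ 0.002 -0.001 -1.   ] F [-1.5  1.2  8.6] gap 0.4443142812433592 52.50510072335601 q [-0.48  0.62  1.91  0.    0.62 -1.75]
```

The undersize hub stopped at the top of the pin: underside about 58 mm, 11 N contact. It goes to the tray now.

```bash
python3 -m crank '0 0 -.7 0 0 0;0 0 -.7 0 0 0;.36 .9 0 0 0 0;.36 .9 0 0 0 0;.36 .9 0 0 0 0' 
python3 -m crank '.36 .9 0 0 0 0;.36 .9 0 0 0 0;.36 .9 0 0 0 0;.36 .9 0 0 0 0;.36 .9 0 0 0 0' 
python3 -m crank '.36 .9 0 0 0 0;.36 .9 0 0 0 0;.36 .9 0 0 0 0;0 .05 0 0 0 0;0 0 0 0 0 0' 
python3 - <<'E'
from h import *
S=st(); s=snap('wrist','w4.png'); np.save('w4.npy',s,allow_pickle=True)
uz=S['tcp_pos'][2]-.0143; W=cloud(s); v=W[...,2]
c=np.array(S['tcp_pos'][:2]); d=np.hypot(W[...,0]-c[0],W[...,1]-c[1])
print('flange z',np.nanmedian(v[(d>.024)&(d<.034)&(abs(v-uz-.008)<.008)&(s['image'].min(-1)>120)]))
m=(v>.015)&(v<.028)&(abs(W[...,0]-.439)<.08)&(abs(W[...,1]-.3045)<.08); print(cv2.minAreaRect(W[m][:,:2].astype(np.float32)*1000))
E
```

```text
t: 6.3
tcp_pos: [0.4618, -0.0057, 0.127]
tool_rot: [0.153, 0.988, -0.0, 0.001]
force: [0.6, -0.2, -2.4]
finger_gap: 0.451
gripper_force: 51.5
t: 6.8
tcp_pos: [0.4469, 0.1884, 0.1267]
tool_rot: [0.152, 0.988, 0.0, 0.0]
force: [-0.0, 0.3, -2.3]
finger_gap: 0.449
gripper_force: 51.5
t: 7.3
tcp_pos: [0.4386, 0.3055, 0.1264]
tool_rot: [0.151, 0.989, -0.0, 0.0]
force: [-0.6, 0.1, -2.6]
finger_gap: 0.446
gripper_force: 51.5
t 7.3 tcp [0.4386 0.3055 0.1264] x [-0.955  0.298 -0.   ] y [ 0.298  0.955 -0.   ] z [ 0. -0. -1.] F [-0.6  0.1 -2.6] gap 0.44637132338651025 51.529758386313915 q [ 0.4   0.56  1.76 -0.    0.83 -0.87]
flange z 0.12022965291233564
((441.7088623046875, 304.84906005859375), (124.8923568725586, 125.35319519042969), 1.9788818359375)
```

```bash
python3 -m crank '0 0 .8 0 0 0;0 0 .8 0 0 0;0 0 .75 0 0 0;0 0 .3 0 0 0;0 0 .1 0 0 0'
python3 -m crank '0 0 0 0 0 0;0 0 0 0 0 0;0 0 0 0 0 0;0 0 0 0 0 0;0 0 0 0 0 0' 0.4
```

```text
t: 7.85
tcp_pos: [0.4375, 0.3025, 0.0168]
tool_rot: [0.152, 0.988, -0.002, -0.002]
force: [-7.0, -5.4, 32.6]
finger_gap: 0.448
gripper_force: 54.7
t: 8.35
tcp_pos: [0.4392, 0.305, 0.0168]
tool_rot: [0.152, 0.988, 0.0, 0.0]
force: [-0.1, 0.3, -0.1]
finger_gap: 0.696
gripper_force: 0.0
```

```bash
python3 -m crank '0 0 -1 0 0 0;0 0 -1 0 0 0;0 0 -.9 0 0 0;-.64 -.97 -.9 0 0 0;-.64 -.97 0 0 0 0'
python3 -m crank '-.64 -.97 0 0 0 0;-.64 -.97 0 0 0 0;-.64 -.97 0 0 0 0;-.64 -.97 0 0 0 0;-.64 -.97 0 0 0 0'
python3 -m crank '-.64 -.97 0 0 0 0;-.64 -.97 0 0 0 0;-.64 -.97 0 0 0 0;-.64 -.97 0 0 0 0;-.64 -.97 0 0 0 0'
python3 -m crank '-.64 -.97 0 0 0 0;0 0 0 0 0 0;0 0 0 0 0 0;0 0 0 0 0 0;0 0 0 0 0 0'
python3 - <<'E'
from h import *
st(); s=snap('wrist','w5.png'); np.save('w5.npy',s,allow_pickle=True); t=snap('top','t5.png'); np.save('t5.npy',t,allow_pickle=True)
c=(.606,-.279)
b=disc(s,c,.03,.033,.047,.04); print(b, disc(s,c,.045,.004,.014,.008)); print(teeth(s,0,b[0])[:2])
a=s['image']; b=t['image'][235:330,130:240]; b=cv2.resize(b,None,fx=2,fy=2); a=cv2.resize(a[120:360,150:490],None,fx=1.5,fy=1.5); b=cv2.copyMakeBorder(b,0,a.shape[0]-b.shape[0],0,0,0)
cv2.imwrite('pics/c5.png',cv2.cvtColor(np.hstack([a,b]),cv2.COLOR_RGB2BGR))
E
```

```text
t: 8.85
tcp_pos: [0.4653, 0.2235, 0.1674]
tool_rot: [0.15, 0.989, 0.002, 0.005]
force: [1.8, -0.2, -0.4]
finger_gap: 0.703
gripper_force: 0.0
t: 9.35
tcp_pos: [0.5265, -0.003, 0.1633]
tool_rot: [0.152, 0.988, 0.0, 0.0]
force: [0.0, -0.2, -0.7]
finger_gap: 0.7
gripper_force: 0.0
t: 9.85
tcp_pos: [0.5903, -0.2265, 0.1631]
tool_rot: [0.152, 0.988, 0.0, -0.0]
force: [1.5, -0.8, -0.5]
finger_gap: 0.703
gripper_force: 0.0
t: 10.35
tcp_pos: [0.6026, -0.2675, 0.163]
tool_rot: [0.151, 0.989, 0.0, -0.001]
force: [-0.4, 0.4, 0.5]
finger_gap: 0.7
gripper_force: 0.0
t 10.35 tcp [ 0.6026 -0.2675  0.163 ] x [-0.954  0.299  0.001] y [0.299 0.954 0.001] z [-0.001  0.001 -1.   ] F [-0.4  0.4  0.5] gap 0.6998468753973541 0.0 q [-0.59  0.65  1.4   0.    1.09 -1.85]
(array([ 0.6085959, -0.2783979]), np.float64(0.02012746488821138), np.uint64(958), np.float64(0.03956772424500882)) (array([ 0.60893133, -0.27864341]), np.float64(0.03555023011858823), np.uint64(2581), np.float64(0.007922148930429265))
(np.float64(21.3705046500486), np.float64(0.4326359150520694))
```

View pics/c5.png

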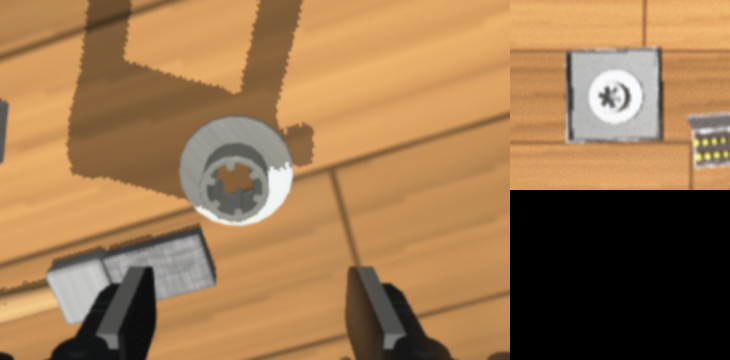

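The undersize hub stands flat and centred in the tray, as the right inset shows. h1 is below the gripper at (235,187) in the crop, and the brush is clear of the finger line.

```bash
python3 -m crank '-.1 -.12 .9 0 0 0;-.09 -.115 .9 0 0 0;0 0 .9 0 0 0;0 0 .75 0 0 0;0 0 .33 0 0 0' 
python3 -m crank '0 0 0 0 0 0;0 0 0 0 0 0;0 0 0 0 0 0;0 0 0 0 0 0;0 0 0 0 0 0' -1 60
python3 -c "
from h import *
st()"
```

```text
t: 10.95
tcp_pos: [0.6057, -0.2786, 0.0089]
tool_rot: [0.151, 0.988, 0.001, -0.003]
force: [0.6, 0.3, 0.1]
finger_gap: 0.701
gripper_force: 0.0
t: 11.45
tcp_pos: [0.608, -0.281, 0.0131]
tool_rot: [0.152, 0.988, -0.0, 0.001]
force: [0.4, -1.5, -2.5]
finger_gap: 0.452
gripper_force: 60.3
t 11.45 tcp [ 0.608  -0.281   0.0131] x [-0.954  0.3   -0.002] y [ 0.3    0.954 -0.001] z [ 0.002 -0.001 -1.   ] F [ 0.4 -1.5 -2.5] gap 0.45225061752445256 60.33509912900627 q [-0.6   0.86  1.44 -0.    0.83 -1.87]
```

```bash
python3 -m crank '0 0 -.8 0 0 0;.1 0 -.8 0 0 0;.9 .2 -.6 0 0 0;.9 .2 0 0 0 0;.9 .2 0 0 0 0' 
python3 -m crank '.9 .2 0 0 0 0;.73 .13 0 0 0 0;0 0 0 0 0 0;0 0 0 0 0 0;0 0 0 0 0 0' 
python3 - <<'E'
from h import *
S=st(); s=snap('wrist','w6.png'); np.save('w6.npy',s,allow_pickle=True)
uz=S['tcp_pos'][2]-.0131; tcp=np.array(S['tcp_pos'][:2])
o,r,e=held(s,uz,tcp); T=teeth(s,uz,o); print(o,o-tcp,r,e,T[:2]); print(T[2].round(1)[::2])
print(disc(s,(.472,-.124),.05,.014,.022,.018), disc(s,(.4715,-.125),.014,.058,.068,.062))
cv2.imwrite('pics/c6.png',cv2.cvtColor(cv2.resize(s['image'][270:400,240:400],None,fx=4,fy=4,interpolation=2),cv2.COLOR_RGB2BGR))
E
```

```text
t: 11.95
tcp_pos: [0.5076, -0.2241, 0.1017]
tool_rot: [0.152, 0.988, -0.001, 0.002]
force: [-0.4, -0.1, -2.4]
finger_gap: 0.451
gripper_force: 60.9
t: 12.45
tcp_pos: [0.4514, -0.1933, 0.1006]
tool_rot: [0.152, 0.988, -0.001, 0.002]
force: [-0.4, -0.6, -1.5]
finger_gap: 0.457
gripper_force: 60.9
t 12.45 tcp [ 0.4514 -0.1933  0.1006] x [-0.954  0.3   -0.004] y [ 0.3    0.954 -0.001] z [ 0.003 -0.002 -1.   ] F [-0.4 -0.6 -1.5] gap 0.4573129721423518 60.94411049969494 q [-0.63  0.56  1.88  0.    0.69 -1.9 ]
[ 0.45302277 -0.19323698] [0.00160651 0.00010174] 0.020620344319625207 0.0005798382496523397 (np.float64(20.92263189906937), np.float64(0.5469002034556235))
[0.  0.3 0.3 0.2 0.3 0.3 0.2 0.3 0.5 0.3 0.  0.  0.  0.  0.  0.  0.  0.
 0.8 1.  1.  1.  1.  1.  0.7 0.2 0.  0.  0.  0.  0.  0.2 1.  1.  0.8 0.8
 1.  0.8 0.8 0.8 0.8 0.  0.  0.  0.  0.  0.8 1.  0.8 0.8 0.8 1.  1.  0.8
 0.  0.  0.  0.  0.  0.  0.  0.  0.8 0.8 0.8 0.8 0.7 0.7 0.3 0.  0.  0.
 0.  0.  0.  0.  0.2 0.3 0.  0.2 0.2 0.2 0.  0.  0.  0.3 0.  0.  0.  0. ]
(array([ 0.47250394, -0.12284309]), np.float64(0.03971822151641021), np.uint64(7230), np.float64(0.01799784733777323)) (array([ 0.4711839 , -0.12332833]), np.float64(0.009677250801506108), np.uint64(745), np.float64(0.06139704320764373))
```

View pics/c6.png

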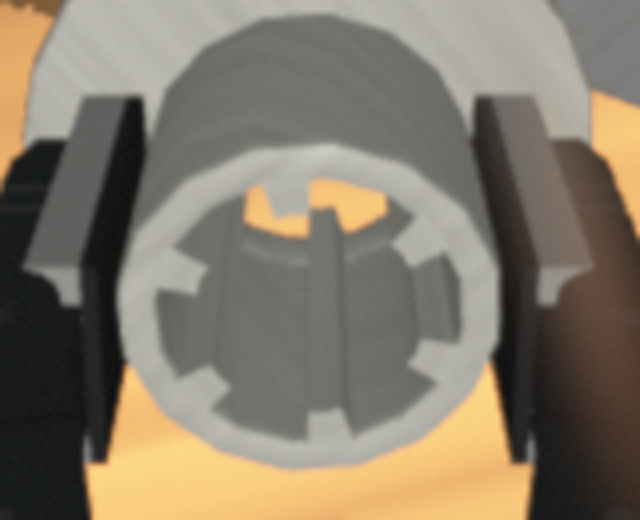

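```bash
python3 -m crank '.04 .91 0 0 0 0;.04 .91 0 0 0 0;0 0 .3 0 0 0;0 0 .25 0 0 0;0 0 .25 0 0 0' 
python3 -m crank '0 0 .1 0 0 0;0 0 .1 0 0 0;0 0 0 0 0 0;0 0 0 0 0 0;0 0 0 0 0 0'
python3 - <<'E'
from h import *
st()
s=np.load('w6.npy',allow_pickle=True).item(); uz=.1006-.0131
for a,b in (((285,195),(328,425)),((187,272),(428,358)),((207,390),(420,235))):
    A,B=[ray(s,(240+(p[0]+.5)/4-.5,270+(p[1]+.5)/4-.5),uz+.04)[:2] for p in (a,b)]; d=B-A; print(np.round((A+B)/2,4),np.hypot(*d),(np.degrees(np.arctan2(d[1],d[0]))+30)%60)
E
```

```text
t: 13.0
tcp_pos: [0.4695, -0.1223, 0.0673]
tool_rot: [0.152, 0.988, -0.0, 0.001]
force: [0.3, -1.0, -1.8]
finger_gap: 0.455
gripper_force: 61.2
t: 13.5
tcp_pos: [0.469, -0.1221, 0.0602]
tool_rot: [0.152, 0.988, -0.0, 0.001]
force: [2.2, -1.0, -2.6]
finger_gap: 0.452
gripper_force: 61.1
t 13.5 tcp [ 0.469  -0.1221  0.0602] x [-0.954  0.3   -0.002] y [ 0.3    0.954 -0.   ] z [ 0.001 -0.001 -1.   ] F [ 2.2 -1.  -2.6] gap 0.45237365256201784 61.066257236525416 q [-0.49  0.64  1.92 -0.    0.58 -1.75]
[ 0.4544 -0.1937] 0.028216315028790646 21.440777940668557
[ 0.4547 -0.1936] 0.02684797417834842 19.623838200621634
[ 0.4546 -0.1933] 0.028826829436244296 23.220670078425428
```

```bash
python3 -m crank '-.02 0 .25 0 0 0;0 0 .2 0 0 0;0 0 .15 0 0 0;0 0 .1 0 0 0;0 0 .04 0 0 0' 
python3 -m crank '0 0 .02 0 0 0;0 0 0 0 0 0;0 0 0 0 0 0;0 0 0 0 0 0;0 0 0 0 0 0'
python3 -c "
from h import *
st()"
```

```text
t: 14.0
tcp_pos: [0.4693, -0.1219, 0.0297]
tool_rot: [0.152, 0.988, 0.0, -0.0]
force: [0.9, -1.1, 6.5]
finger_gap: 0.455
gripper_force: 62.3
t: 14.5
tcp_pos: [0.4693, -0.1219, 0.0297]
tool_rot: [0.152, 0.988, -0.0, 0.0]
force: [1.2, -0.3, 2.8]
finger_gap: 0.455
gripper_force: 61.5
t 14.5 tcp [ 0.4693 -0.1219  0.0297] x [-0.954  0.3   -0.   ] y [ 0.3    0.954 -0.   ] z [ 0. -0. -1.] F [ 1.2 -0.3  2.8] gap 0.4554683936610917 61.501128394156694 q [-0.49  0.7   1.93  0.    0.51 -1.75]
```

```bash
python3 -m crank '0 0 .05 0 0 0;0 0 0 0 0 0;0 0 0 0 0 0;0 0 -.3 0 0 0;0 0 -.5 0 0 0' 
python3 -m crank '0 0 -.6 0 0 0;0 0 -.6 0 0 0;0 0 -.4 0 0 0;-.3 .95 0 0 0 0;-.3 .95 0 0 0 0'
python3 -m crank '-.3 .95 0 0 0 0;-.33 .95 0 0 0 0;0 .15 0 0 0 0;0 0 0 0 0 0;0 0 0 0 0 0' 
python3 - <<'E'
from h import *
S=st(); s=snap('wrist','w7.png'); np.save('w7.npy',s,allow_pickle=True)
uz=S['tcp_pos'][2]-.0131; tcp=np.array(S['tcp_pos'][:2])
o,r,e=held(s,uz,tcp); T=teeth(s,uz,o); print(o,o-tcp,r,e,T[:2])
W=cloud(s);v=W[...,2]
m=(abs(v-.028)<.003)&(abs(W[...,0]-.59)<.085)&(abs(W[...,1]-.095)<.085); print(m.sum(),cv2.minAreaRect(W[m][:,:2].astype(np.float32)*1000))
m=(v>.083)&(v<.097)&(np.hypot(W[...,0]-.59,W[...,1]-.095)<.03)&(s['image'].min(-1)>0); print(m.sum(),W[m].mean(0))
E
```

```text
t: 15.0
tcp_pos: [0.4691, -0.1218, 0.0592]
tool_rot: [0.152, 0.988, 0.0, -0.001]
force: [3.2, -0.8, -2.5]
finger_gap: 0.451
gripper_force: 61.8
t: 15.5
tcp_pos: [0.5143, -0.0565, 0.124]
tool_rot: [0.153, 0.988, -0.0, -0.001]
force: [0.4, -0.4, -2.1]
finger_gap: 0.456
gripper_force: 61.9
t: 16.0
tcp_pos: [0.5618, 0.0138, 0.1229]
tool_rot: [0.152, 0.988, -0.0, -0.002]
force: [0.4, 0.2, -1.8]
finger_gap: 0.453
gripper_force: 61.9
t 16.0 tcp [0.5618 0.0138 0.1229] x [-0.954  0.3    0.003] y [ 0.3    0.954 -0.001] z [-0.003 -0.    -1.   ] F [ 0.4  0.2 -1.8] gap 0.45273314925266717 61.89784155227244 q [-0.17  0.59  1.69 -0.    0.86 -1.44]
[0.56349971 0.01403394] [0.00173676 0.00025877] 0.020624214511075774 0.0007967815219150146 (np.float64(21.047931809243302), np.float64(0.5594839723927914))
12650 ((593.02197265625, 96.46405029296875), (110.64729309082031, 109.88143920898438), 15.5620756149292)
725 [0.59070837 0.09513315 0.08780526]
```

View pics/w7.png

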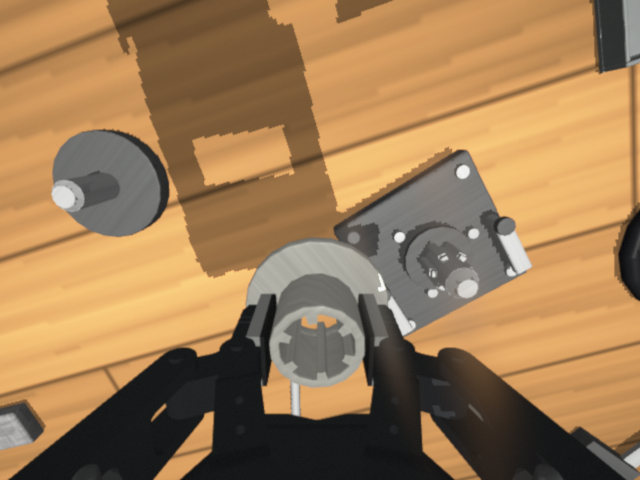

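The hub bore is at (318,345), and the arbor tip at (468,289) in the jig. The jig turn is 15.5° and the grooves are at 21.3°, so I turn the hub about 5.8° clockwise and lower it over the nose.

```bash
python3 -m crank '-.02 .8 0 0 0 0;-.02 .8 0 0 0 0;0 .56 0 0 0 0;0 0 0 0 0 .064;0 0 0 0 0 0' 
python3 -m crank '0 0 .25 0 0 0;0 0 .25 0 0 0;0 0 .25 0 0 0;0 0 .25 0 0 0;0 0 0 0 0 0'
python3 -c "
from h import *
st()"
```

```text
t: 16.55
tcp_pos: [0.5902, 0.0953, 0.1233]
tool_rot: [0.202, 0.979, -0.0, -0.001]
force: [-0.5, 0.1, -1.0]
finger_gap: 0.454
gripper_force: 61.9
t: 17.05
tcp_pos: [0.5898, 0.0958, 0.0814]
tool_rot: [0.201, 0.98, -0.0, -0.002]
force: [0.1, 0.2, -1.9]
finger_gap: 0.449
gripper_force: 61.9
t 17.05 tcp [0.5898 0.0958 0.0814] x [-0.919  0.395  0.003] y [ 0.395  0.919 -0.001] z [-0.004  0.    -1.   ] F [ 0.1  0.2 -1.9] gap 0.4494925196681117 61.87810211442411 q [-0.03  0.69  1.62  0.    0.83 -1.19]
```

```bash
python3 -m crank '0 0 .08 0 0 0;0 0 .08 0 0 0;0 0 .08 0 0 0;0 0 0 0 0 0;0 0 0 0 0 0' 
python3 - <<'E'
from h import *
S=st(); s=snap('wrist'); 
cv2.imwrite('pics/c8.png',cv2.cvtColor(cv2.resize(s['image'][240:400,220:420],None,fx=4,fy=3.75,interpolation=2),cv2.COLOR_RGB2BGR))
E
```

```text
t: 17.55
tcp_pos: [0.591, 0.0961, 0.074]
tool_rot: [0.201, 0.98, 0.0, 0.0]
force: [-0.3, -0.4, -1.6]
finger_gap: 0.454
gripper_force: 61.9
t 17.55 tcp [0.591  0.0961 0.074 ] x [-0.919  0.394 -0.   ] y [0.394 0.919 0.   ] z [ 0. -0. -1.] F [-0.3 -0.4 -1.6] gap 0.4536737163840866 61.90149882808328 q [-0.03  0.7   1.62 -0.    0.82 -1.19]
```

```bash
python3 -m crank '0 0 .1 0 0 0;0 0 .1 0 0 0;0 0 .1 0 0 0;0 0 .1 0 0 0;0 0 0 0 0 0' 
python3 -m crank '0 0 .08 0 0 0;0 0 .08 0 0 0;0 0 .06 0 0 0;0 0 0 0 0 0;0 0 0 0 0 0' - 90
```

```text
t: 18.1
tcp_pos: [0.5904, 0.096, 0.0571]
tool_rot: [0.201, 0.98, -0.0, -0.001]
force: [-0.2, -0.8, -1.8]
finger_gap: 0.452
gripper_force: 61.9
t: 18.6
tcp_pos: [0.5914, 0.096, 0.0497]
tool_rot: [0.201, 0.98, 0.0, 0.0]
force: [-1.5, -1.1, 4.0]
finger_gap: 0.442
gripper_force: 90.7
```

```bash
python3 -m crank '0 0 .04 0 0 0;0 0 .04 0 0 0;0 0 .03 0 0 0;0 0 0 0 0 0;0 0 0 0 0 0' 
python3 -m crank '0 0 .03 0 0 0;0 0 0 0 0 0;0 0 0 0 0 0;0 0 0 0 0 0;0 0 0 0 0 0'
```

```text
t: 19.1
tcp_pos: [0.5914, 0.096, 0.0459]
tool_rot: [0.201, 0.98, 0.0, 0.001]
force: [-1.8, -1.8, 9.3]
finger_gap: 0.444
gripper_force: 91.5
t: 19.6
tcp_pos: [0.5914, 0.096, 0.0458]
tool_rot: [0.201, 0.98, 0.0, 0.001]
force: [-4.2, -0.1, 15.3]
finger_gap: 0.445
gripper_force: 92.2
```

```bash
python3 -m crank '0 0 .03 0 0 0;0 0 .02 0 0 0;0 0 0 0 0 0;0 0 0 0 0 0;0 0 0 0 0 0' 
python3 - <<'E'
from h import *
S=st(); s=snap('wrist'); W=cloud(s); v=W[...,2]; c=S['tcp_pos']; I=s['image'].min(-1)
m=(np.hypot(W[...,0]-c[0],W[...,1]-c[1])<.034)&(I>95)
for lo,hi in ((.036,.052),(.066,.084)): q=m&(v>lo)&(v<hi); print(q.sum(),np.median(v[q]))
t=snap('top')['image']; a=cv2.resize(s['image'][200:420,180:460],(420,330)); b=cv2.resize(t[150:340,140:300],(320,380))
a=cv2.copyMakeBorder(a,0,50,0,0,0); cv2.imwrite('pics/c9.png',cv2.cvtColor(np.hstack([a,b]),cv2.COLOR_RGB2BGR))
E
```

```text
t: 20.1
tcp_pos: [0.5914, 0.096, 0.0457]
tool_rot: [0.201, 0.98, 0.0, 0.001]
force: [-7.2, -0.1, 27.7]
finger_gap: 0.444
gripper_force: 93.3
t 20.1 tcp [0.5914 0.096  0.0457] x [-0.919  0.394 -0.002] y [0.394 0.919 0.   ] z [ 0.002 -0.    -1.   ] F [-7.2 -0.1 27.7] gap 0.4441463483209453 93.2712165825069 q [-0.03  0.75  1.63 -0.    0.76 -1.19]
5548 0.041972035513863935
4076 0.07357811882646487
```

View pics/c9.png

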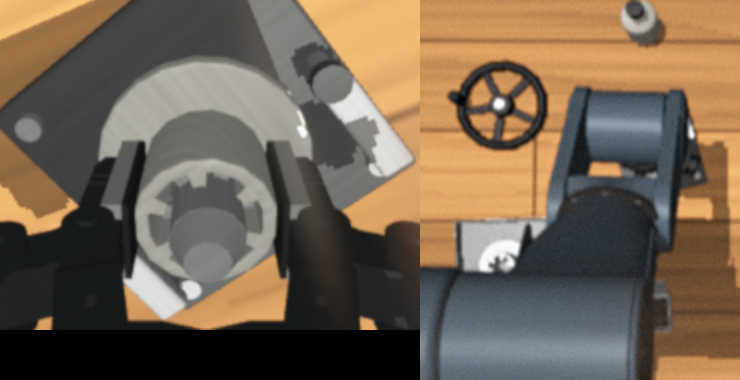

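The hub is meshed over the arbor, in the left picture at (205,215). Its flange top is at 42.0 mm, so it is fully home and pressed with about 28 N. The undersize hub still stands in the tray.

```bash
python3 -c "
from station import manip
print(manip.sign_off())"
```

```text
the job is handed in; nothing more can be done
None
```

The job is handed in at about 20 s: the undersize hub stopped at the top of the gauge pin and stands flat in the rework tray, and the good hub went right down the pin and is now meshed on the jig, still gripped and pressed fully home with about 28 N.

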